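# Rebuild a roller on the glassblower's pipe rest

## Task

One axle of the pipe rest is bare: build it up like its finished neighbour, threading on the short steel spacer first, then the flat washer, then the graphite roller, each slid fully home so that it sits flat on the part below it. Graphite chips easily, so keep hold of the roller until it is down and never let it fall. Leave the tools and the jar lying about where they are.

Things in the scene. Friction and masses are not known exactly. Their poses are not given: they have to be found in the camera images.
- pipe_rest: Pipe rest, bolted to the bench: 130 x 150 mm foot plate, round post, roof-shaped steel head with a level ridge 120 mm above the bench. On each sloping wing (66 x 56 mm) a 16 mm axle stands square, so the two spread like a V. Origin: under the post, on the bench. The ridge runs along its y; the bare axle is on its -x side, the finished neighbour on its +x side.
- axle_foot (a point): Foot of the bare axle: where its centre line leaves the sloping wing, 32 mm from the ridge, about 102 mm above the bench. z points up along the axle, which leans 35 degrees from vertical; y is level, parallel to the ridge; x points up the wing to the ridge. The axle is 58 mm long: 16 mm diameter for 50 mm, then a nose tapering to 7 mm over the last 8 mm.
- axle_tip (a point): Tip of the bare axle, 58 mm from its foot along the axle; same axes as axle_foot.
- spacer_mid (a point): Centre (half-way up) of the steel spacer, a short tube 30 mm outside diameter, 18.4 mm bore, 14 mm high, about 48 g, loose, standing on the bench with its bore upright. z is the bore axis. Goes on first; home on the axle, this point is 7 mm from the axle's foot.
- washer_mid (a point): Centre (half-way up) of the flat brass thrust washer, 44 mm outside diameter, 19 mm bore, 6 mm thick, 63 g, loose, lying flat on the bench. z is the bore axis. Goes on second; home on the spacer, this point is 17 mm from the axle's foot.
- roller_mid (a point): Centre (half-way up) of the dark graphite roller bushing, a thick-walled cylinder 40 mm outside diameter, 18.4 mm bore, 30 mm high, about 56 g, loose, standing on the bench with its bore upright. z is the bore axis. Goes on last; home on the washer, this point is 35 mm from the axle's foot, and 8 mm of the axle (its nose) stands out above the roller.
- jacks: Bystander: steel glassblower's jacks, a 250 mm long, 50 mm wide, 12 mm high U-shaped tong lying flat; origin under its middle, x along it towards the blade tips.
- block: Bystander: wooden shaping block, a cup 80 mm in diameter and 50 mm high with a 120 mm long round handle sticking out to its -x; origin under the cup.
- jar: Bystander: closed amber glass jar, 72 mm in diameter, 100 mm high, standing; origin under its middle.

How it is judged:
By the outcome, as a careful person would: the job done as asked, in the order asked, and still so for the second after the job is handed in, with the robot touching nothing.
It also fails if it takes over 72 s, if anything falls off the work surface, if the arm or the gripper's body presses on something with over 40 N, if the wrist force passes 120 N, or if a joint passes its speed limit or range.

## Robot

A 6-joint arm with a two-finger parallel gripper is mounted at the origin on the work surface. World frame = base frame: x ahead of the robot, y to its left, z up, the work surface at z = 0. Lengths are in mm, angles in rad, forces in N, time in s.
With the tool pointing down it reaches from about 350 to 975 mm from the base axis. Payload 7.1 kg.
Tool frame: the origin (TCP) lies at the very end of the fingers, on their centre line; the grasp point (between the pads) lies 19 mm behind it (ctrl.pinch_z is the z of the grasp point in the tool frame, in mm); z points along the fingers, y is the direction in which the jaws open and shut (so a half turn about z gives the same grasp; the last joint's range is limited). The gripper opens to 88 mm and grips with 3 to 60 N. Pads are 20 mm wide; open, the fingers measure 115 mm over their backs; the gripper's body (75 mm by 178 mm) begins 61 mm behind the grasp point.
Start: joints at [-1.148, 0.423, 1.63, -0, 1.089, -0.019], TCP at [267.244, -564.965, 222.675] pointing down, gripper open.
Joint ranges: [-3, 3], [-0.9, 2.11], [0.09, 2.58], [-1.31, 4.45], [0.11, 2.69], [-2.54, 2.54]. Speed limits (rad/s): [2.39, 2.39, 3.01, 3.14, 3.14, 3.14].

## Interface

Orientations are given as a rotation vector (axis times angle).
In Python, from workcell import get_obs, optics, ctrl gives the robot as it stands.
- The arm moves only by the shell command python3 -m jog 'ROWS'. ROWS is a JSON object of lists of equal length, an entry for each row: "delta_rot": the turn, a rotation vector about the tool's x, y, z in rad, a list of three; "translation": the shift along the tool's x, y, z in mm, a list of three; "hand": the opening, from -1 (shut) to 1 (fully open). In form: {"delta_rot": [[rx, ry, rz], ...], "translation": [[x, y, z], ...], "hand": [hand, ...]}. A call has 1 to 5 rows; each row is the pose to reach, as a shift and turn from the pose commanded when the call began, along the tool's axes at that moment; what a row does not reach only later rows make up. A row lasts 1/10 s, in which the tool goes at most 50 mm and 8.59 degrees, less where a joint would pass 70% of its speed; a pose out of reach is approached as far as the arm can. A call with a gripper value outside its range is refused whole. The fingers move at their own pace and stop on an object; the grip force is fixed at half the most. Time passes only in rows, so rows that repeat a pose let the fingers close. It gives the time, the measured TCP pose, the force and the opening at its end, in the units of the state.
- get_obs(): the state, without advancing time (a new reading comes with each control period).
- optics.get_image(name): name is "scene" or "top"; returns the picture (384x512x3 uint8, red, green, blue); there is no depth.
- optics.calibration(name): a dict with "intrinsics" (3x3 intrinsics, pixels), "cam_to_world" (4x4, takes a point from camera to world coordinates). Camera axes: x right, y up, looking along -z (the intrinsics and any distortion apply to the point x, -y, -z); pixel columns grow to the right and rows downward; lengths in mm; the calibration is good to about 2 mm. A picture is of the moment at which its call begins. calibration takes no time and is no camera call.
- ctrl.close_job(): hands the job in, once; it reports no verdict.
The state is a dict: "t": time; "qpos": joint angles; "qvel": joint speeds; "joint_torque": joint torques, N m; "ee_pos": TCP position; "orientation": TCP orientation; "ft_force": force on the tool from outside, world axes, zero at the start; "moment": the same for the moment, N m; "width": finger opening in mm.
Only numpy, scipy, OpenCV 4.12 (cv2) and the standard library are available. Lean on these libraries where they do the work, as an engineer would, in place of code of your own. Each camera call takes 0.05 s, during which the arm holds its last target. There are 200 camera calls.

## Working session

There is one attempt and no reset: what is moved stays moved. The work goes in short steps, Python scripts to look and compute and a shell command to move; the robot and the scene stay as the last step left them, time stands still between calls to the robot, and variables do not carry over. Pictures are saved under pics/ and viewed, about 8 in all and at most 12, crops included, and the job is handed in when it is done.

```bash
ls; mkdir -p pics
python3 - <<'E'
from workcell import get_obs, optics, ctrl
import cv2,numpy as np
for n in("scene","top"):
    im=optics.get_image(n); cv2.imwrite(f"pics/{n}0.png",im[:,:,::-1])
    c=optics.calibration(n); print(n,{k:np.round(v,3).tolist() if not isinstance(v,str) else v for k,v in c.items()})
o=get_obs(); print({k:np.round(v,3).tolist() for k,v in o.items()}, ctrl.pinch_z)
a=cv2.imread("pics/scene0.png");b=cv2.imread("pics/top0.png")
cv2.imwrite("pics/both0.png",cv2.resize(np.vstack([a,b]),None,fx=.78,fy=.78))
E
```

```text
pics
scene {'intrinsics': [[497.036, 0.0, 253.902], [0.0, 497.036, 189.05], [0.0, 0.0, 1.0]], 'cam_to_world': [[0.016, -0.676, 0.737, 1603.739], [1.0, 0.0, -0.021, 11.679], [0.014, 0.737, 0.676, 1073.594], [0.0, 0.0, 0.0, 1.0]]}
top {'intrinsics': [[409.711, 0.0, 250.261], [0.0, 409.711, 189.604], [0.0, 0.0, 1.0]], 'cam_to_world': [[-0.014, 0.993, -0.121, 449.428], [-1.0, -0.016, -0.013, 20.162], [-0.014, 0.121, 0.993, 1172.354], [0.0, 0.0, 0.0, 1.0]]}
{'t': 0.1, 'qpos': [-1.148, 0.424, 1.631, -0.0, 1.089, -0.019], 'qvel': [0.0, -0.002, -0.003, -0.0, 0.001, 0.001], 'joint_torque': [-0.001, -54.562, -27.433, 0.064, 0.019, -0.0], 'ee_pos': [267.031, -564.536, 221.984], 'orientation': [-3.064, -0.688, 0.0], 'ft_force': [0.345, 0.329, -0.038], 'moment': [0.023, 0.026, 0.028], 'width': 87.316} -18.700000000000003
```

View pics/scene0.png

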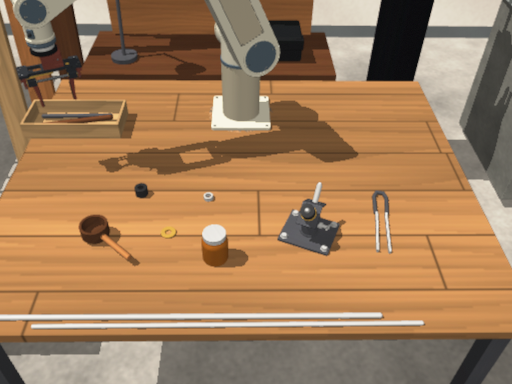

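View pics/top0.png

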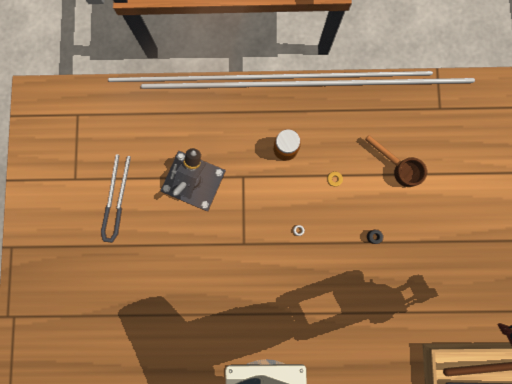

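The scene view shows the roller at (141,190), spacer at (208,197), washer at (168,233) and rest at (310,220), with its bare axle pointing up to (318,187). In the top view they are at (375,237), (298,230), (335,179) and (193,180). Next I'll measure them.

```bash
cat > h.py <<'E'
from workcell import get_obs, optics, ctrl
import cv2,numpy as np
from scipy.spatial.transform import Rotation as R
def cal(n):
    c=optics.calibration(n); return np.array(c["intrinsics"]),np.array(c["cam_to_world"])
def ray(n,p):
    K,T=cal(n); d=np.linalg.inv(K)@[p[0],p[1],1]; d=T[:3,:3]@(d*[1,-1,-1]); return T[:3,3],d/np.linalg.norm(d)
def plane(n,p,z):
    o,d=ray(n,p); return o+d*(z-o[2])/d[2]
def tri(ps,pt):
    o1,d1=ray("scene",ps);o2,d2=ray("top",pt)
    s=np.linalg.lstsq(np.c_[d1,-d2],o2-o1,rcond=None)[0]
    a=o1+s[0]*d1;b=o2+s[1]*d2; return (a+b)/2,np.linalg.norm(a-b)
def proj(n,X):
    K,T=cal(n); c=T[:3,:3].T@(np.array(X)-T[:3,3]); c=K@(c*[1,-1,-1]); return c[:2]/c[2]
E
python3 - <<'E'
from h import *
a=cv2.imread("pics/scene0.png");b=cv2.imread("pics/top0.png")
cr=[(a,310,215,"scene"),(b,193,182,"top")]
cv2.imwrite("pics/rest.png",np.hstack([cv2.resize(i[y-38:y+38,x-38:x+38],(400,400),interpolation=cv2.INTER_CUBIC) for i,x,y,_ in cr]))
# parts: blobs unlike the wood around
loc={"spacer":((208,197),(298,230),14),"washer":((168,233),(335,179),6),"roller":((141,190),(375,237),30)}
for k,(ps,pt,h) in loc.items():
    for n,im,p in(("scene",a,ps),("top",b,pt)):
        w=14;c=im[p[1]-w:p[1]+w,p[0]-w:p[0]+w];hsv=cv2.cvtColor(c,cv2.COLOR_BGR2HSV)
        H,S,V=[hsv[:,:,i].astype(int) for i in range(3)]
        m={"spacer":(S<90)&(V>90),"washer":(H>=19)&(H<35)&(S>120)&(V>110),"roller":V<75}[k].astype(np.uint8)
        nn,l,st,ce=cv2.connectedComponentsWithStats(m)
        i=1+np.argmax(st[1:,4]);cn=cv2.findContours((l==i).astype(np.uint8),cv2.RETR_EXTERNAL,cv2.CHAIN_APPROX_NONE)[0][0]
        hull=cv2.convexHull(cn);q=cv2.moments(hull);ctr=np.array([q["m10"],q["m01"]])/q["m00"]+p-w
        print(k,n,st[i],ctr.round(1),[plane(n,ctr,z)[:2].round(0) for z in(h/2,h)])
E
```

```text
spacer scene [ 9  9 11 10 82] [208.  196.3] [array([473., -98.]), array([481., -98.])]
spacer top [ 9  9 12 11 80] [298.5 230. ] [array([ 474., -100.]), array([474., -99.])]
washer scene [  7   8  15  11 107] [168.  231.9] [array([ 620., -207.]), array([ 623., -206.])]
washer top [  7   7  14  14 129] [334.5 178.5] [array([ 620., -208.]), array([ 620., -207.])]
roller scene [  8   8  13  14 146] [141.1 190.4] [array([ 455., -308.]), array([ 471., -303.])]
roller top [  3   7  17  14 125] [372.5 236.9] [array([ 452., -305.]), array([ 452., -301.])]
```

View pics/rest.png

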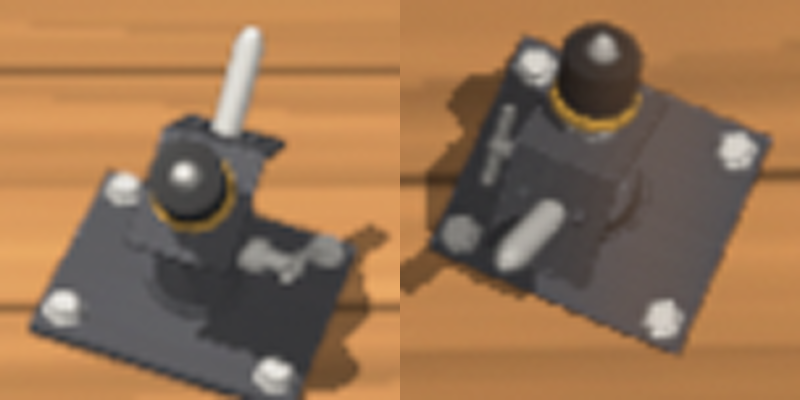

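The crops show the bare axle clearly. In the scene crop its foot is at (230,130) and its tip at (250,30). In the top crop the foot is at about (553,207) and the tip at about (508,262). All four plate bolts are visible in both.

Run:
```python
from h import *
s=400/76
S=lambda x,y:np.array([(x+.5)/s-.5+272,(y+.5)/s-.5+177])
T=lambda x,y:np.array([(x-400+.5)/s-.5+155,(y+.5)/s-.5+144])
bs=[S(*p) for p in((273,375),(330,250),(123,188),(62,306))]
bt=[T(*p) for p in((536,65),(461,235),(664,318),(738,150))]
P=[tri(a,b) for a,b in zip(bs,bt)]
for p,e in P: print("bolt",p.round(1),round(e,1))
B=np.array([p for p,e in P]);c=B.mean(0);print("ctr",c)
v=B-c
tip,e=tri(S(252,27),T(502,268));foot,e2=tri(S(229,133),T(557,205));print("tip",tip.round(1),e,"foot",foot.round(1),e2)
d=foot-tip;print("yaw from axle",np.degrees(np.arctan2(d[1],d[0])),np.degrees(np.arccos(-d[2]/np.linalg.norm(d))))
for i in range(4): 
  d=B[(i+1)%4]-B[i];print(np.linalg.norm(d).round(1),np.degrees(np.arctan2(d[1],d[0])).round(1))
for n,b in(("scene",bs),("top",bt)):
  Q=np.array([plane(n,p,c[2]) for p in b]);print(n,Q.mean(0).round(1))
```

```text
bolt [691.5 235.7  13.8] 1.4
bolt [598.5 277.7  11.9] 4.0
bolt [551.3 165.9  13.9] 2.3
bolt [642.4 125.5  14.5] 2.4
ctr [620.91679863 201.19026162  13.54494518]
tip [564.6 225.5 149. ] 0.056623950391530245 foot [601.  210.3 105.2] 6.515973387815047
yaw from axle -22.6705039015705 41.98433375503575
102.0 155.7
121.3 -112.9
99.7 -23.9
120.6 66.0
scene [620.8 202.4  13.5]
top [620.9 199.9  13.5]
```

```bash
cat >> h.py <<'E'
RY=np.radians(-23.8); ORG=np.array([621.,201.,0]); 
def rot(zd,yd):
    z=np.array(zd)/np.linalg.norm(zd); y=np.array(yd,float); y-=z*(y@z); y/=np.linalg.norm(y)
    return R.from_matrix(np.c_[np.cross(y,z),y,z])
def down(az): a=np.radians(az); return rot([0,0,-1],[np.cos(a),np.sin(a),0])
AX=np.array([-np.sin(np.radians(35))*np.cos(RY),-np.sin(np.radians(35))*np.sin(RY),np.cos(np.radians(35))])
TIP=np.array([566.,225.1,149.2]); FOOT=TIP-58*AX; RIDGE=np.array([-np.sin(RY),np.cos(RY),0])
RA=rot(-AX,RIDGE)
def go(pos,r):
    o=get_obs(); r0=R.from_rotvec(o["orientation"])
    print("T",np.round(r0.inv().apply(np.array(pos)-o["ee_pos"]),1).tolist(),"R",np.round((r0.inv()*r).as_rotvec(),3).tolist(),
     "| tcp",np.round(o["ee_pos"],1),"q",np.round(o["qpos"],2),"t",round(o["t"],1),"w",round(o["width"],1),"F",np.round(o["ft_force"],1))
E
python3 - <<'E'
from h import *
print(AX,FOOT,TIP); go([474,-99,80],down(-15)); 
print("jar",plane("top",(287,145),100),"washer2",plane("top",(335,179),6))
E
```

```text
[-0.52479931  0.23146407  0.81915204] [596.43835973 211.67508377 101.68918143] [566.  225.1 149.2]
T [386.1, -332.2, 142.5] R [-0.001, -0.001, -0.867] | tcp [ 267.  -564.5  222. ] q [-1.15  0.42  1.63 -0.    1.09 -0.02] t 0.1 w 87.3 F [ 0.3  0.3 -0. ]
jar [698.29797771 -65.90943899 100.        ] washer2 [ 618.17680426 -208.46828925    6.        ]
```

```bash
python3 -m jog '{"delta_rot":[[0,0,-0.87],[0,0,-0.87],[0,0,-0.87],[0,0,-0.87],[0,0,-0.87]],"translation":[[386,-332,60],[386,-332,60],[386,-332,60],[386,-332,60],[386,-332,60]],"hand":[1,1,1,1,1]}'; python3 -c "
from h import *
go([474,-99,80],down(-15))"
```

```text
t: 0.6
ee_pos: [368.4, -336.2, 193.1]
orientation: [-2.595, -1.77, -0.0]
ft_force: [1.2, -0.5, -0.1]
width: 88.1
T [259.4, 11.8, 113.1] R [-0.0, -0.0, -0.112] | tcp [ 368.4 -336.2  193.1] q [-0.76  0.28  1.93  0.    0.93 -0.39] t 0.6 w 88.1 F [ 1.2 -0.5 -0.1]
```

```bash
python3 -m jog '{"delta_rot":[[0,0,-0.11],[0,0,-0.11],[0,0,-0.11],[0,0,-0.11],[0,0,-0.11]],"translation":[[259,12,113],[259,12,113],[259,12,113],[259,12,113],[259,12,113]],"hand":[1,1,1,1,1]}'; python3 -m jog '{"delta_rot":[[0,0,0],[0,0,0],[0,0,0]],"translation":[[0,0,0],[0,0,0],[0,0,0]],"hand":[1,1,1]}' ; python3 -c "
from h import *
go([474,-99,80],down(-15))
a=optics.get_image('scene')[:,:,::-1];b=optics.get_image('top')[:,:,::-1]
f=lambda i,x,y:cv2.resize(i[y-32:y+32,x-32:x+32],(400,400),interpolation=cv2.INTER_CUBIC)
cv2.imwrite('pics/s1.png',np.hstack([f(a,208,190),f(b,298,225)]))"
```

```text
t: 1.1
ee_pos: [463.2, -127.6, 92.8]
orientation: [2.499, 1.903, 0.0]
ft_force: [1.2, -0.7, 1.1]
width: 87.5
t: 1.4
ee_pos: [462.7, -130.1, 93.8]
orientation: [2.499, 1.903, 0.0]
ft_force: [0.5, -0.3, -0.2]
width: 87.5
T [33.0, 2.7, 13.8] R [0.0, 0.0, -0.008] | tcp [ 462.7 -130.1   93.8] q [-0.3   0.42  2.03 -0.    0.69 -0.03] t 1.4 w 87.5 F [ 0.5 -0.3 -0.2]
```

View pics/s1.png

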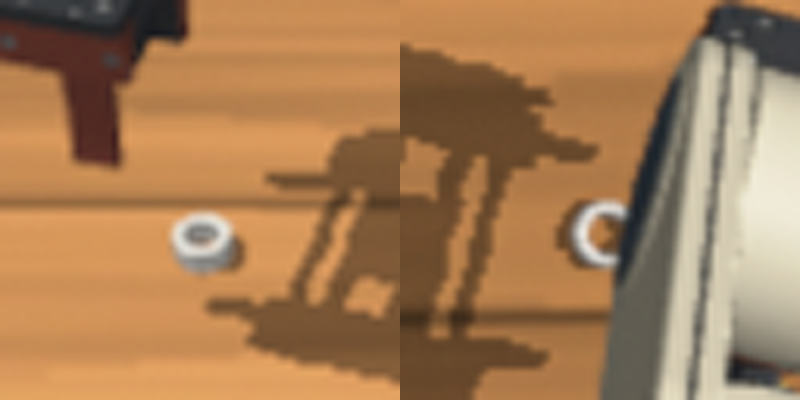

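The spacer is clear below the gripper, undisturbed at (203,240) in the left crop. Moving over it, then down.

```bash
python3 -m jog '{"delta_rot":[[0,0,0],[0,0,0],[0,0,0],[0,0,0],[0,0,0]],"translation":[[33,3,14],[33,3,14],[33,3,55],[33,3,80],[33,3,80]],"hand":[1,1,1,1,1]}'; python3 -c "
from h import *
go([474,-99,3],down(-15))
a=optics.get_image('scene')[:,:,::-1]
f=lambda i,x,y:cv2.resize(i[y-32:y+32,x-32:x+32],(400,400),interpolation=cv2.INTER_CUBIC)
cv2.imwrite('pics/s2.png',f(a,208,190))"
```

```text
t: 2.0
ee_pos: [472.2, -99.1, 11.7]
orientation: [-2.498, -1.899, 0.005]
ft_force: [0.5, 0.1, 0.1]
width: 87.9
T [0.5, 1.8, 8.7] R [-0.005, 0.0, -0.009] | tcp [472.2 -99.1  11.7] q [-0.23  0.59  2.04 -0.    0.52  0.04] t 2.0 w 87.9 F [0.5 0.1 0.1]
```

View pics/s2.png

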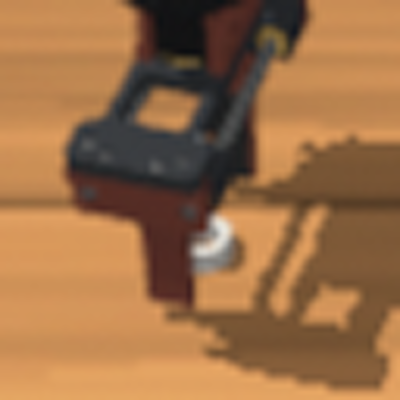

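The front finger tip sits at (170,300) in the crop, where I expected it for a centred grasp of the spacer behind it. Descending and closing.

```bash
python3 -m jog '{"delta_rot":[[0,0,0],[0,0,0],[0,0,0],[0,0,0],[0,0,0]],"translation":[[0,1,9],[0,1,9],[0,1,9],[0,1,9],[0,1,9]],"hand":[1,1,-1,-1,-1]}'; python3 -m jog '{"delta_rot":[[0,0,0],[0,0,0],[0,0,0],[0,0,0],[0,0,0]],"translation":[[0,0,0],[0,0,0],[0,0,0],[0,0,0],[0,0,0]],"hand":[-1,-1,-1,-1,-1]}';python3 -c "
from h import *
go([474,-99,100],down(-15))"
```

```text
t: 2.55
ee_pos: [475.7, -98.7, 5.1]
orientation: [2.499, 1.903, 0.001]
ft_force: [-0.6, -0.7, -0.6]
width: 67.2
t: 3.05
ee_pos: [475.3, -98.6, 4.5]
orientation: [-2.499, -1.903, 0.0]
ft_force: [-0.2, 0.4, 0.4]
width: 28.9
T [-0.7, -1.1, -95.5] R [-0.0, 0.0, -0.007] | tcp [475.3 -98.6   4.5] q [-0.23  0.6   2.04  0.    0.5   0.04] t 3.0 w 28.9 F [-0.2  0.4  0.4]
```

```bash
python3 -m jog '{"delta_rot":[[0,0,0],[0,0,0],[0,0,0],[0,0,0],[0,0,0]],"translation":[[0,0,-40],[0,0,-80],[0,0,-120],[0,0,-160],[0,0,-200]],"hand":[-1,-1,-1,-1,-1]}';python3 -c "
from h import *
go(TIP+40*AX,RA)"
```

```text
t: 3.55
ee_pos: [474.9, -98.5, 206.1]
orientation: [-2.499, -1.903, 0.0]
ft_force: [1.2, 0.1, -0.6]
width: 28.9
T [339.5, -20.8, 24.1] R [-0.434, -0.503, -1.377] | tcp [474.9 -98.5 206.1] q [-0.23  0.24  1.95  0.    0.95  0.04] t 3.5 w 28.9 F [ 1.2  0.1 -0.6]
```

```bash
python3 -m jog '{"delta_rot":[[-0.043,-0.05,-0.138],[-0.087,-0.1,-0.275],[-0.13,-0.15,-0.41],[-0.174,-0.2,-0.55],[-0.217,-0.25,-0.69]],"translation":[[35,-2,-10],[70,-4,-10],[105,-6,-10],[140,-8,-10],[170,-10,-10]],"hand":[-1,-1,-1,-1,-1]}';python3 -c "
from h import *
go(TIP+40*AX,RA)"
```

```text
t: 4.05
ee_pos: [511.2, 69.8, 214.8]
orientation: [1.539, 2.37, -0.091]
ft_force: [1.3, -0.7, -0.4]
width: 28.8
T [141.9, 95.8, 2.4] R [-0.217, -0.255, -0.695] | tcp [511.2  69.8 214.8] q [ 0.28  0.22  2.   -0.39  0.8   0.12] t 4.0 w 28.8 F [ 1.3 -0.7 -0.4]
```

```bash
python3 -m jog '{"delta_rot":[[-0.043,-0.05,-0.138],[-0.087,-0.1,-0.275],[-0.13,-0.15,-0.41],[-0.174,-0.2,-0.55],[-0.217,-0.255,-0.695]],"translation":[[28,19,0],[57,38,1],[85,57,1],[114,77,2],[142,96,2]],"hand":[-1,-1,-1,-1,-1]}';python3 -m jog '{"delta_rot":[[0,0,0],[0,0,0],[0,0,0]],"translation":[[0,0,0],[0,0,0],[0,0,0]],"hand":[-1,-1,-1]}';python3 -c "
from h import *
go(TIP+40*AX,RA)"
```

```text
t: 4.55
ee_pos: [545.6, 234.5, 181.9]
orientation: [0.552, 2.487, -0.163]
ft_force: [0.8, -0.7, 0.0]
width: 28.9
t: 4.85
ee_pos: [545.6, 231.8, 182.4]
orientation: [0.563, 2.487, -0.164]
ft_force: [-0.0, 0.0, -0.3]
width: 28.7
T [1.6, 2.0, -0.6] R [-0.01, -0.011, -0.027] | tcp [545.6 231.8 182.4] q [ 0.64  0.37  1.99 -0.9   0.68  0.21] t 4.8 w 28.7 F [-0.   0.  -0.3]
```

```bash
python3 -m jog '{"delta_rot":[[-0.01,-0.011,-0.027],[-0.01,-0.011,-0.027],[-0.01,-0.011,-0.027]],"translation":[[2,2,10],[2,2,20],[2,2,20]],"hand":[-1,-1,-1]}';python3 -c "
from h import *
go(TIP+20*AX,RA)
a=optics.get_image('scene')[:,:,::-1];b=optics.get_image('top')[:,:,::-1]
f=lambda i,x,y:cv2.resize(i[y-32:y+32,x-32:x+32],(400,400),interpolation=cv2.INTER_CUBIC)
print(proj('scene',TIP),proj('top',TIP))
cv2.imwrite('pics/s3.png',np.hstack([f(a,316,190),f(b,184,185)]))"
```

```text
t: 5.15
ee_pos: [555.5, 228.8, 163.9]
orientation: [0.524, 2.484, -0.166]
ft_force: [-0.1, -0.4, -0.1]
width: 28.9
T [-0.6, 0.8, -1.6] R [-0.001, -0.0, -0.0] | tcp [555.5 228.8 163.9] q [ 0.63  0.41  1.99 -0.97  0.64  0.25] t 5.2 w 28.9 F [-0.1 -0.4 -0.1]
[319.39031765 182.01396684] [174.15396202 193.94324587]
```

View pics/s3.png

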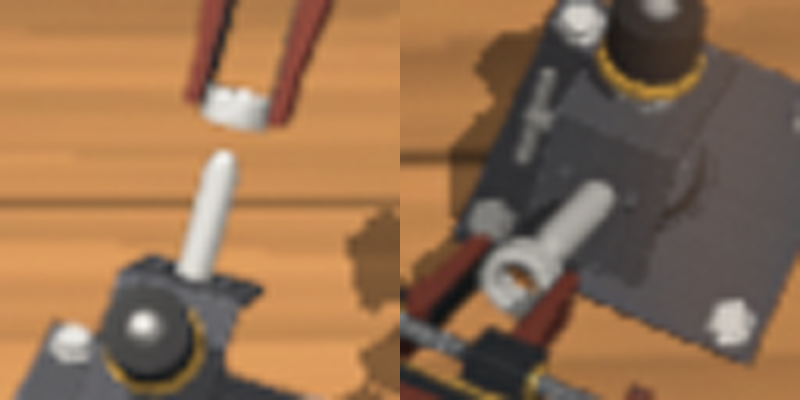

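The spacer is lined up above the tip. In the left crop its centre is at (237,108) against the extended axle line at about (238,108). In the right crop the ring is at about (517,271). I'll check both numerically.

```bash
python3 -c "
from h import *
o=get_obs();p=np.array(o['ee_pos']);z=R.from_rotvec(o['orientation']).apply([0,0,1])
for n,x,y,k in(('scene',316,190,0),('top',184,185,400)):
  for nm,X in(('tip',TIP),('foot',FOOT),('ringtop',p-9.5*z),('ringbot',p+4.5*z)):
    q=(proj(n,X)-[x-32,y-32]+.5)*6.25+[k,0];print(n,nm,q.round(0))
b=cv2.imread('pics/s3.png');hsv=cv2.cvtColor(b,cv2.COLOR_BGR2HSV)
m=((hsv[:,:,1]<60)&(hsv[:,:,2]>120)).astype(np.uint8)
n,l,st,ce=cv2.connectedComponentsWithStats(m)
for i in range(1,n):
  if st[i,4]>600: print(st[i],ce[i].round(0))
"
```

```text
scene tip [224. 153.]
scene foot [191. 277.]
scene ringtop [241.  92.]
scene ringbot [233. 122.]
top tip [542. 259.]
top foot [596. 199.]
top ringtop [513. 292.]
top ringbot [527. 276.]
[ 559    0   46   46 1548] [582.  21.]
[ 202   84   68   45 2178] [235. 108.]
[ 175  151   61  131 4142] [208. 218.]
[ 482  182  131  130 5878] [546. 247.]
[474 203  29  31 636] [488. 218.]
[ 706  298   50   49 1775] [731. 322.]
[128 310  32  29 758] [143. 324.]
[  41  325   54   39 1525] [ 69. 344.]
```

```bash
python3 -c "
from h import *
o=get_obs();p=np.array(o['ee_pos']);r=R.from_rotvec(o['orientation'])
b=optics.get_image('top')[:,:,::-1];s=18;x0,y0=160,172
im=cv2.resize(b[y0:y0+33,x0:x0+40],None,fx=s,fy=s,interpolation=cv2.INTER_CUBIC)
t=np.linspace(0,2*np.pi,60)
def P(X): return tuple(int(v) for v in ((proj('top',X)-[x0,y0]+.5)*s))
for zz,c in((-9.5,(0,255,0)),(4.5,(255,255,0))):
  for a in t: cv2.circle(im,P(p+r.apply([15*np.cos(a),15*np.sin(a),zz])),2,c,-1)
for a in t[::2]: cv2.circle(im,P(FOOT+50*AX+r.apply([8*np.cos(a),8*np.sin(a),0])),2,(0,0,255),-1); cv2.circle(im,P(FOOT+r.apply([8*np.cos(a),8*np.sin(a),0])),2,(0,0,255),-1)
cv2.imwrite('pics/s4.png',im)
"
```

```text
(no output)
```

View pics/s4.png

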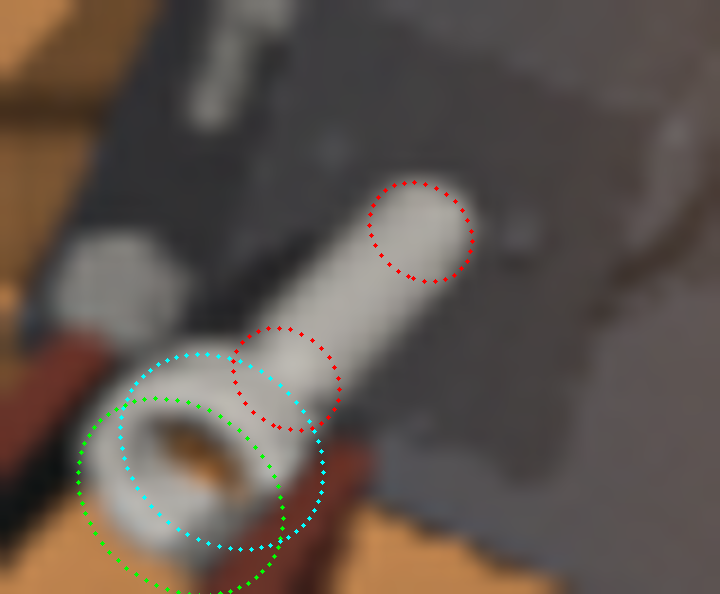

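The overlay shows the axle matching my model, but the spacer sits about 3–4 mm towards the ridge (+x of the tool) in the grip: its ring centre is at (185,455) against a predicted (180,495). I'll shift by −3 mm in tool x and thread it.

```bash
python3 -m jog '{"delta_rot":[[0,0,0],[0,0,0],[0,0,0],[0,0,0],[0,0,0]],"translation":[[-3.5,1,4],[-3.5,1,12],[-3.5,1,18],[-3.5,1,24],[-3.5,1,30]],"hand":[-1,-1,-1,-1,-1]}';python3 -c "
from h import *
go(FOOT+4*AX,RA)"
```

```text
t: 5.8
ee_pos: [572.6, 222.5, 140.5]
orientation: [0.522, 2.486, -0.166]
ft_force: [-11.1, 1.3, 0.9]
width: 28.8
T [0.7, -0.2, 42.8] R [-0.001, -0.002, 0.002] | tcp [572.6 222.5 140.5] q [ 0.6   0.47  1.98 -1.02  0.61  0.28] t 5.8 w 28.8 F [-11.1   1.3   0.9]
```

```bash
python3 -m jog '{"delta_rot":[[0,0,0],[0,0,0]],"translation":[[0,0,0],[0,0,0]],"hand":[-1,-1]}';python3 -c "
from h import *
go(FOOT+4*AX,RA)
r=R.from_rotvec(get_obs()['orientation']);print(r.inv().apply(get_obs()['ft_force']))
a=optics.get_image('scene')[:,:,::-1];b=optics.get_image('top')[:,:,::-1]
f=lambda i,x,y:cv2.resize(i[y-32:y+32,x-32:x+32],(400,400),interpolation=cv2.INTER_CUBIC)
cv2.imwrite('pics/s5.png',np.hstack([f(a,316,190),f(b,184,185)]))"
```

```text
t: 6.0
ee_pos: [572.6, 222.3, 140.0]
orientation: [0.522, 2.487, -0.167]
ft_force: [-5.1, -0.3, -8.2]
width: 28.6
T [0.5, -0.0, 42.4] R [-0.001, -0.002, 0.002] | tcp [572.6 222.3 140. ] q [ 0.6   0.47  1.98 -1.02  0.61  0.28] t 6.0 w 28.6 F [-5.1 -0.3 -8.2]
[ 8.42246115 -2.25838197  4.13565417]
```

View pics/s5.png

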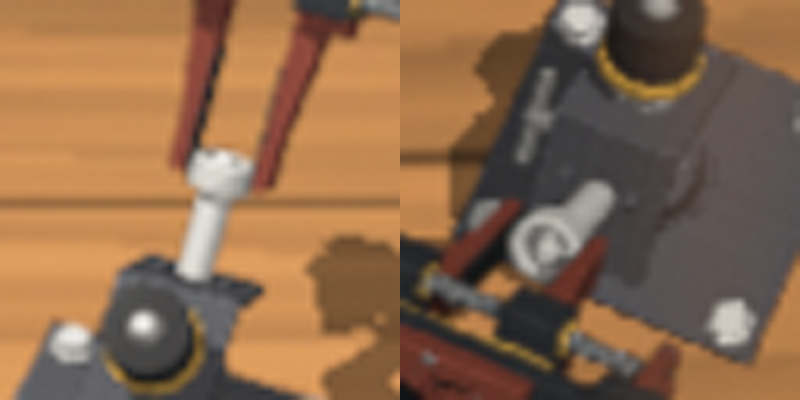

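I had the sign wrong: tool x points down the wing, so that shift went the wrong way. The spacer is still on: the axle tip is visible inside the ring at (545,240) in the right crop, with an 8 N side load. I'll ease it over to +x.

```bash
python3 -m jog '{"delta_rot":[[0,0,0],[0,0,0],[0,0,0],[0,0,0]],"translation":[[2,0,0],[4,0,0],[5.5,0,0],[5.5,0,0]],"hand":[-1,-1,-1,-1]}';python3 -c "
from h import *
go(FOOT+4*AX,RA)
r=R.from_rotvec(get_obs()['orientation']);print(r.inv().apply(get_obs()['ft_force']))"
```

```text
t: 6.5
ee_pos: [571.0, 224.2, 140.1]
orientation: [0.521, 2.481, -0.167]
ft_force: [0.4, -5.5, -0.4]
width: 28.9
T [-1.0, -1.2, 43.7] R [-0.0, 0.004, 0.001] | tcp [571.  224.2 140.1] q [ 0.6   0.47  1.98 -1.04  0.61  0.3 ] t 6.5 w 28.9 F [ 0.4 -5.5 -0.4]
[-1.90350395 -4.87311041  1.83551709]
```

```bash
python3 -m jog '{"delta_rot":[[0,0,0],[0,0,0],[0,0,0],[0,0,0],[0,0,0]],"translation":[[-0.5,-1.2,3],[-0.5,-1.2,10],[-0.5,-1.2,18],[-0.5,-1.2,25],[-0.5,-1.2,25]],"hand":[-1,-1,-1,-1,-1]}';python3 -c "
from h import *
go(FOOT+4*AX,RA)
r=R.from_rotvec(get_obs()['orientation']);print(r.inv().apply(get_obs()['ft_force']))"
```

```text
t: 7.0
ee_pos: [584.1, 217.9, 118.5]
orientation: [0.521, 2.483, -0.164]
ft_force: [2.1, -3.7, -1.1]
width: 28.8
T [-1.7, -0.7, 17.7] R [0.001, 0.002, 0.002] | tcp [584.1 217.9 118.5] q [ 0.58  0.51  1.97 -1.09  0.57  0.34] t 7.0 w 28.8 F [ 2.1 -3.7 -1.1]
[-2.1325459  -2.52581301  2.83952631]
```

```bash
python3 -m jog '{"delta_rot":[[0,0,0],[0,0,0],[0,0,0],[0,0,0],[0,0,0]],"translation":[[-0.7,-0.7,4],[-0.7,-0.7,8],[-0.7,-0.7,12],[-0.7,-0.7,15],[-0.7,-0.7,15]],"hand":[-1,-1,-1,-1,-1]}';python3 -c "
from h import *
go(FOOT+4*AX,RA)
r=R.from_rotvec(get_obs()['orientation']);print(r.inv().apply(get_obs()['ft_force']))"
```

```text
t: 7.5
ee_pos: [591.5, 213.9, 106.6]
orientation: [0.52, 2.484, -0.164]
ft_force: [0.7, 0.1, 0.1]
width: 28.4
T [-1.6, -0.1, 3.1] R [0.002, 0.001, 0.002] | tcp [591.5 213.9 106.6] q [ 0.56  0.54  1.97 -1.12  0.56  0.37] t 7.5 w 28.4 F [0.7 0.1 0.1]
[-0.54413026  0.34031787  0.31183105]
```

```bash
python3 -m jog '{"delta_rot":[[0,0,0],[0,0,0],[0,0,0],[0,0,0]],"translation":[[-0.3,0,1],[-0.3,0,2],[-0.3,0,3],[-0.3,0,3]],"hand":[-1,-1,-1,-1]}';python3 -c "
from h import *
go(FOOT+4*AX,RA)
r=R.from_rotvec(get_obs()['orientation']);print(r.inv().apply(get_obs()['ft_force']))"
```

```text
t: 7.9
ee_pos: [592.6, 213.2, 104.8]
orientation: [0.521, 2.484, -0.164]
ft_force: [-5.5, 1.9, 5.0]
width: 28.6
T [-1.6, 0.2, 0.9] R [0.002, 0.001, 0.002] | tcp [592.6 213.2 104.8] q [ 0.56  0.54  1.97 -1.13  0.55  0.37] t 7.9 w 28.6 F [-5.5  1.9  5. ]
[ 1.8330949  -0.44843671 -7.40836038]
```

```bash
python3 -m jog '{"delta_rot":[[0,0,0],[0,0,0],[0,0,0],[0,0,0],[0,0,0]],"translation":[[0,0,-1],[0,0,-1],[0,0,-1],[0,0,-1],[0,0,-1]],"hand":[0.2,0.2,0.2,0.2,0.2]}';python3 -m jog '{"delta_rot":[[0,0,0],[0,0,0],[0,0,0],[0,0,0],[0,0,0]],"translation":[[0,0,-20],[0,0,-50],[0,0,-90],[0,0,-120],[0,0,-120]],"hand":[0.2,0.2,0.2,1,1]}';python3 -c "
from h import *
a=optics.get_image('scene')[:,:,::-1];b=optics.get_image('top')[:,:,::-1]
f=lambda i,x,y:cv2.resize(i[y-32:y+32,x-32:x+32],(400,400),interpolation=cv2.INTER_CUBIC)
cv2.imwrite('pics/s6.png',np.hstack([f(a,316,190),f(b,184,185)]))
go([500,0,200],down(-15))"
```

```text
t: 8.4
ee_pos: [592.6, 213.1, 105.4]
orientation: [0.521, 2.484, -0.164]
ft_force: [0.6, 0.4, -0.2]
width: 52.3
t: 8.9
ee_pos: [529.5, 242.6, 206.9]
orientation: [0.52, 2.481, -0.158]
ft_force: [1.5, 0.0, 0.3]
width: 65.4
T [-54.8, -232.8, 43.0] R [0.435, 0.504, 1.372] | tcp [529.6 241.2 204. ] q [ 0.68  0.33  2.   -0.89  0.72  0.18] t 9.0 w 73.3 F [ 0.  -0.7  0.1]
```

View pics/s6.png

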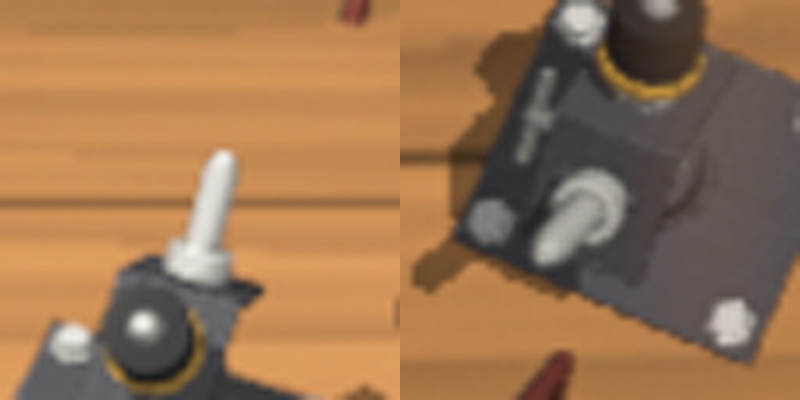

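The spacer is home: in the left crop it sits flat on the wing around (200,262), and in the right crop at (590,205), with the axle centred in it. Now the washer.

```bash
python3 -m jog '{"delta_rot":[[0.043,0.05,0.138],[0.087,0.1,0.275],[0.13,0.15,0.41],[0.174,0.2,0.55],[0.217,0.25,0.69]],"translation":[[-11,-45,0],[-22,-90,2],[-33,-135,4],[-40,-180,6],[-50,-225,8]],"hand":[1,1,1,1,1]}';python3 -c "
from h import *
go([615,-208,110],down(-15))"
```

```text
t: 9.5
ee_pos: [479.8, 14.5, 224.5]
orientation: [1.516, 2.374, -0.097]
ft_force: [0.1, -0.3, 0.1]
width: 87.9
T [-211.2, 11.1, 190.1] R [0.219, 0.256, 0.69] | tcp [479.8  14.5 224.5] q [ 0.18  0.13  2.08 -0.39  0.77  0.  ] t 9.5 w 87.9 F [ 0.1 -0.3  0.1]
```

```bash
python3 -m jog '{"delta_rot":[[0.044,0.051,0.138],[0.088,0.102,0.276],[0.13,0.154,0.41],[0.175,0.205,0.55],[0.219,0.256,0.69]],"translation":[[-38,2,34],[-76,4,68],[-116,6,104],[-156,8,140],[-190,10,171]],"hand":[1,1,1,1,1]}';python3 -m jog '{"delta_rot":[[0,0,0],[0,0,0]],"translation":[[0,0,0],[0,0,0]],"hand":[1,1]}';python3 -c "
from h import *
go([620,-208,40],down(-15))"
```

```text
t: 10.0
ee_pos: [601.0, -181.5, 123.1]
orientation: [2.473, 1.926, -0.002]
ft_force: [0.7, 0.6, 0.2]
width: 87.6
t: 10.2
ee_pos: [599.4, -180.4, 122.5]
orientation: [2.468, 1.932, -0.006]
ft_force: [0.7, 0.5, 0.2]
width: 87.8
T [-21.2, 26.4, 82.8] R [0.003, 0.008, 0.019] | tcp [ 599.4 -180.4  122.5] q [-0.31  0.55  1.69 -0.01  0.9  -0.06] t 10.2 w 87.8 F [0.7 0.5 0.2]
```

```bash
python3 -m jog '{"delta_rot":[[0.003,0.008,0.02],[0.003,0.008,0.02],[0.003,0.008,0.02],[0.003,0.008,0.02],[0.003,0.008,0.02]],"translation":[[-21,26,20],[-21,26,50],[-21,26,95],[-21,26,112],[-21,26,112]],"hand":[1,1,1,1,1]}';python3 -c "
from h import *
go([620,-208,1.5],down(-15))"
```

```text
t: 10.7
ee_pos: [619.4, -204.3, 12.1]
orientation: [-2.488, -1.917, -0.001]
ft_force: [-0.4, 0.4, -0.3]
width: 87.7
T [-3.5, 1.5, 10.6] R [-0.0, -0.001, 0.004] | tcp [ 619.4 -204.3   12.1] q [-0.34  0.74  1.65  0.    0.75 -0.08] t 10.7 w 87.7 F [-0.4  0.4 -0.3]
```

```bash
python3 -m jog '{"delta_rot":[[0,0,0],[0,0,0],[0,0,0]],"translation":[[-3,1,5],[-3,1,8],[-3,1,8]],"hand":[1,1,1]}';python3 -c "
from h import *
go([620,-208,1.5],down(-15))"
```

```text
t: 11.0
ee_pos: [623.0, -209.6, 7.6]
orientation: [2.486, 1.912, 0.008]
ft_force: [0.4, -0.7, -0.3]
width: 88.0
T [0.8, -3.3, 6.1] R [0.007, -0.001, 0.002] | tcp [ 623.  -209.6    7.6] q [-0.34  0.75  1.65  0.    0.74 -0.08] t 11.0 w 88.0 F [ 0.4 -0.7 -0.3]
```

```bash
python3 -m jog '{"delta_rot":[[0,0,0],[0,0,0]],"translation":[[0,0,0],[0,0,0]],"hand":[1,1]}';python3 -c "
from h import *
go([620,-208,1.5],down(-15))"
```

```text
t: 11.2
ee_pos: [622.6, -209.5, 7.1]
orientation: [2.487, 1.912, 0.007]
ft_force: [-0.5, -0.9, 0.0]
width: 87.6
T [0.8, -3.0, 5.6] R [0.007, -0.001, 0.002] | tcp [ 622.6 -209.5    7.1] q [-0.34  0.75  1.65  0.    0.74 -0.08] t 11.2 w 87.6 F [-0.5 -0.9  0. ]
```

```bash
python3 -m jog '{"delta_rot":[[0.007,0,0],[0.007,0,0],[0.007,0,0],[0.007,0,0]],"translation":[[0.8,-2.5,3],[0.8,-2.5,5],[0.8,-2.5,5],[0.8,-2.5,5]],"hand":[1,1,1,1]}';python3 -c "
from h import *
go([620,-208,1.5],down(-15))"
```

```text
t: 11.6
ee_pos: [619.9, -207.9, 1.0]
orientation: [-2.489, -1.913, 0.001]
ft_force: [-0.6, -0.5, -0.1]
width: 87.7
T [-0.1, 0.1, -0.5] R [-0.002, -0.001, 0.002] | tcp [ 619.9 -207.9    1. ] q [-0.34  0.76  1.65  0.    0.74 -0.08] t 11.6 w 87.7 F [-0.6 -0.5 -0.1]
```

```bash
python3 -m jog '{"delta_rot":[[0,0,0],[0,0,0],[0,0,0],[0,0,0],[0,0,0]],"translation":[[0,0,-0.5],[0,0,-0.5],[0,0,-0.5],[0,0,-0.5],[0,0,-0.5]],"hand":[-1,-1,-1,-1,-1]}';python3 -m jog '{"delta_rot":[[0,0,0],[0,0,0],[0,0,0]],"translation":[[0,0,0],[0,0,0],[0,0,0]],"hand":[-1,-1,-1]}'
```

```text
t: 12.1
ee_pos: [620.0, -208.0, 1.8]
orientation: [-2.489, -1.914, 0.0]
ft_force: [0.1, -0.1, -1.0]
width: 51.4
t: 12.4
ee_pos: [620.0, -207.9, 1.8]
orientation: [-2.489, -1.913, 0.0]
ft_force: [-0.1, 0.1, -0.1]
width: 42.4
```

```bash
python3 -m jog '{"delta_rot":[[0,0,0],[0,0,0],[0,0,0],[0,0,0],[0,0,0]],"translation":[[0,0,-25],[0,0,-70],[0,0,-120],[0,0,-170],[0,0,-200]],"hand":[-1,-1,-1,-1,-1]}';python3 -c "
from h import *
go([500,20,220],down(28))"
```

```text
t: 12.9
ee_pos: [621.6, -208.7, 206.1]
orientation: [2.489, 1.913, 0.004]
ft_force: [0.8, 0.7, 0.1]
width: 42.6
T [189.7, -176.2, -14.4] R [0.003, 0.001, -0.749] | tcp [ 621.6 -208.7  206.1] q [-0.34  0.48  1.57  0.    1.08 -0.08] t 12.9 w 42.6 F [0.8 0.7 0.1]
```

```bash
python3 -m jog '{"delta_rot":[[0,0,-0.15],[0,0,-0.3],[0,0,-0.45],[0,0,-0.6],[0,0,-0.75]],"translation":[[36,-34,-3],[72,-68,-6],[108,-102,-9],[146,-136,-12],[182,-170,-14]],"hand":[-1,-1,-1,-1,-1]}';python3 -c "
from h import *
go(TIP+40*AX,RA)"
```

```text
t: 13.4
ee_pos: [502.0, 12.2, 216.5]
orientation: [-1.608, -2.697, -0.001]
ft_force: [0.7, 0.3, -0.7]
width: 42.5
T [174.9, 143.5, 34.8] R [-0.201, -0.59, -0.639] | tcp [502.   12.2 216.5] q [-0.    0.25  1.9   0.    0.99 -0.5 ] t 13.4 w 42.5 F [ 0.7  0.3 -0.7]
```

```bash
python3 -m jog '{"delta_rot":[[-0.03,-0.09,-0.1],[-0.065,-0.19,-0.2],[-0.1,-0.28,-0.3],[-0.13,-0.38,-0.41],[-0.165,-0.48,-0.52]],"translation":[[29,24,4],[58,48,8],[88,72,13],[116,95,18],[146,120,25]],"hand":[-1,-1,-1,-1,-1]}';python3 -c "
from h import *
go(TIP+40*AX,RA)"
```

```text
t: 13.9
ee_pos: [540.7, 198.4, 192.3]
orientation: [0.716, 2.548, -0.136]
ft_force: [1.3, -0.5, -0.6]
width: 42.4
T [18.4, 32.7, 3.0] R [-0.036, -0.108, -0.123] | tcp [540.7 198.4 192.3] q [ 0.55  0.32  1.98 -0.7   0.69  0.05] t 13.9 w 42.4 F [ 1.3 -0.5 -0.6]
```

```bash
python3 -m jog '{"delta_rot":[[-0.018,-0.054,-0.06],[-0.036,-0.108,-0.123],[-0.036,-0.108,-0.123],[-0.036,-0.108,-0.123],[-0.036,-0.108,-0.123]],"translation":[[9,16,1],[17,31,3],[17,31,3],[17,31,3],[17,31,3]],"hand":[-1,-1,-1,-1,-1]}';python3 -c "
from h import *
go(TIP+25*AX,RA)"
```

```text
t: 14.4
ee_pos: [545.2, 229.2, 182.2]
orientation: [0.534, 2.488, -0.168]
ft_force: [0.0, -1.4, -0.6]
width: 42.0
T [2.0, 4.7, 13.9] R [-0.005, -0.005, -0.006] | tcp [545.2 229.2 182.2] q [ 0.64  0.37  1.99 -0.92  0.68  0.2 ] t 14.4 w 42.0 F [ 0.  -1.4 -0.6]
```

```bash
python3 -m jog '{"delta_rot":[[-0.005,-0.005,-0.006],[-0.005,-0.005,-0.006],[-0.005,-0.005,-0.006],[-0.005,-0.005,-0.006]],"translation":[[2,4.5,7],[2,4.5,14],[2,4.5,14],[2,4.5,14]],"hand":[-1,-1,-1,-1]}';cat > w.py <<'E'
from h import *
go(TIP+25*AX,RA)
o=get_obs();p=np.array(o['ee_pos']);r=R.from_rotvec(o['orientation']);X=p+r.apply([0,0,-1.2])
ob={}
for n in("scene","top"):
    im=optics.get_image(n)[:,:,::-1];q=proj(n,X);x,y=q.round().astype(int);w=14
    c=im[y-w:y+w+1,x-w:x+w+1];h=cv2.cvtColor(c,cv2.COLOR_BGR2HSV);cv2.imwrite(f'pics/w_{n}.png',cv2.resize(c,(400,400),interpolation=cv2.INTER_CUBIC))
    m=((h[:,:,0]>=19)&(h[:,:,0]<35)&(h[:,:,1]>100)&(h[:,:,2]>70)).astype(np.uint8)
    N,l,st,ce=cv2.connectedComponentsWithStats(m);i=1+np.argmax(st[1:,4])
    cn=cv2.findContours((l==i).astype(np.uint8),0,1)[0][0];M=cv2.moments(cv2.convexHull(cn));ob[n]=np.array([M["m10"],M["m01"]])/M["m00"]+[x-w,y-w]
    print(n,"pred",q.round(1),"obs",ob[n].round(1),st[i])
P,e=tri(ob["scene"],ob["top"]);d=R.from_matrix(RA.as_matrix()).inv().apply(P-TIP);print("washer centre wrt tip, tool axes",d.round(1),"skew",round(e,1), "tcp wrt tip",RA.inv().apply(p-TIP).round(1))
a,b=[cv2.imread(f'pics/w_{n}.png') for n in("scene","top")];cv2.imwrite('pics/w.png',np.hstack([a,b]))
E
python3 w.py
```

```text
t: 14.8
ee_pos: [552.7, 230.8, 168.7]
orientation: [0.522, 2.485, -0.166]
ft_force: [0.2, -0.4, -0.5]
width: 42.1
T [-0.7, 0.2, -0.7] R [-0.0, -0.0, 0.001] | tcp [552.7 230.8 168.7] q [ 0.64  0.4   1.99 -0.96  0.65  0.24] t 14.8 w 42.1 F [ 0.2 -0.4 -0.5]
scene pred [321.7 173.2] obs [321.9 173.2] [ 7 12 14  5 28]
top pred [170.  198.7] obs [169.3 197.3] [  5   5  18  16 139]
washer centre wrt tip, tool axes [ -3.3   1.6 -26.4] skew 1.3 tcp wrt tip [  0.7  -0.2 -24.3]
```

View pics/w.png

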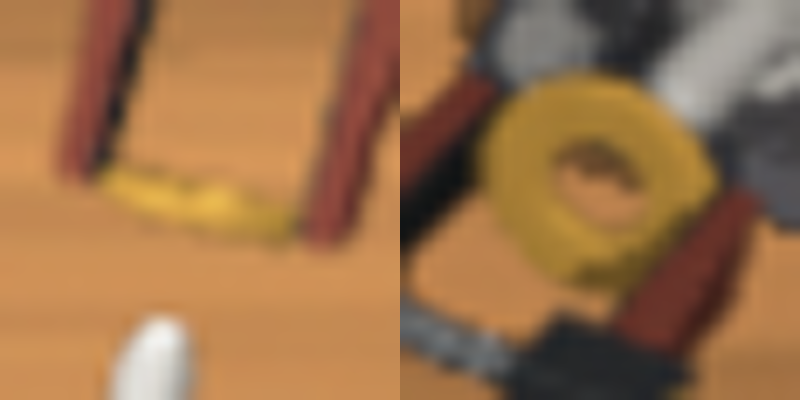

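The left crop shows the washer square in the jaws with the tip below it. In the right crop its ring is centred at about (600,180), and the fit puts it about 2–3 mm towards −x of the tool. I'll shift +2 in x and −0.8 in y, then thread.

```bash
python3 -m jog '{"delta_rot":[[0,0,0],[0,0,0],[0,0,0],[0,0,0],[0,0,0]],"translation":[[2,-0.8,6],[2,-0.8,14],[2,-0.8,22],[2,-0.8,28],[2,-0.8,32]],"hand":[-1,-1,-1,-1,-1]}';cat > f.py <<'E'
from h import *
o=get_obs();r=R.from_rotvec(o['orientation']);print("tcp above foot, tool axes",RA.inv().apply(np.array(o['ee_pos'])-FOOT).round(1),"F tool",r.inv().apply(o['ft_force']).round(1),"dR",(r.inv()*RA).as_rotvec().round(3),"w",round(o['width'],1))
E
python3 f.py
```

```text
t: 15.4
ee_pos: [567.8, 223.6, 141.0]
orientation: [0.521, 2.485, -0.166]
ft_force: [1.2, -0.7, 0.7]
width: 42.1
tcp above foot, tool axes [  2.9  -0.6 -50. ] F tool [-1.5 -0.1  0.2] dR [0.    0.    0.002] w 42.1
```

```bash
python3 -m jog '{"delta_rot":[[0,0,0],[0,0,0],[0,0,0],[0,0,0],[0,0,0]],"translation":[[0,0,6],[0,0,12],[0,0,18],[0,0,24],[0,0,28]],"hand":[-1,-1,-1,-1,-1]}';python3 f.py
```

```text
t: 15.9
ee_pos: [582.5, 217.3, 118.3]
orientation: [0.521, 2.485, -0.165]
ft_force: [0.2, -0.4, 0.4]
width: 42.3
tcp above foot, tool axes [  2.8  -0.5 -22.2] F tool [-0.5 -0.3 -0.1] dR [0.001 0.    0.002] w 42.3
```

```bash
python3 -m jog '{"delta_rot":[[0,0,0],[0,0,0],[0,0,0],[0,0,0],[0,0,0]],"translation":[[0,0,2],[0,0,4],[0,0,6],[0,0,7],[0,0,7]],"hand":[-1,-1,-1,-1,-1]}';python3 f.py
```

```text
t: 16.4
ee_pos: [585.9, 215.9, 113.2]
orientation: [0.521, 2.484, -0.165]
ft_force: [-1.7, -0.8, 2.4]
width: 42.2
tcp above foot, tool axes [  2.7  -0.4 -16. ] F tool [-0.4 -1.4 -2.7] dR [0.001 0.    0.002] w 42.2
```

```bash
python3 -m jog '{"delta_rot":[[0,0,0],[0,0,0]],"translation":[[0,0,0.8],[0,0,0.8]],"hand":[-1,-1]}';python3 f.py; python3 -m jog '{"delta_rot":[[0,0,0],[0,0,0],[0,0,0],[0,0,0],[0,0,0]],"translation":[[0,0,-0.5],[0,0,-0.5],[0,0,-0.5],[0,0,-0.5],[0,0,-0.5]],"hand":[0.5,0.5,0.5,0.5,0.5]}';python3 f.py;python3 -m jog '{"delta_rot":[[0,0,0],[0,0,0],[0,0,0],[0,0,0],[0,0,0]],"translation":[[0,0,-20],[0,0,-50],[0,0,-90],[0,0,-120],[0,0,-120]],"hand":[0.5,0.5,0.5,1,1]}'
python3 - <<'E'
from h import *
# washer seat: brass blob centre by two views vs predicted
X=FOOT+17*AX
for n in("scene","top"):
    im=optics.get_image(n)[:,:,::-1];q=proj(n,X);x,y=q.round().astype(int);w=13
    c=im[y-w:y+w+1,x-w:x+w+1];h=cv2.cvtColor(c,cv2.COLOR_BGR2HSV)
    m=((h[:,:,0]>=19)&(h[:,:,0]<35)&(h[:,:,1]>100)&(h[:,:,2]>70)).astype(np.uint8)
    N,l,st,ce=cv2.connectedComponentsWithStats(m);i=1+np.argmax(st[1:,4])
    cn=cv2.findContours((l==i).astype(np.uint8),0,1)[0][0];M=cv2.moments(cv2.convexHull(cn));print(n,"pred",q.round(1),"obs",np.array([M["m10"]/M["m00"]+x-w,M["m01"]/M["m00"]+y-w]).round(1),st[i])
# roller circle, top view
b=optics.get_image("top")[:,:,::-1];c=b[222:254,358:392];V=c.max(2)
print((V[::1]//4).astype(int)[8:24,4:30])
go([500,0,220],down(28))
E
```

```text
t: 16.6
ee_pos: [586.0, 215.9, 113.1]
orientation: [0.521, 2.484, -0.165]
ft_force: [-7.2, 0.6, 11.5]
width: 42.1
tcp above foot, tool axes [  2.7  -0.4 -15.8] F tool [ -1.1  -2.4 -13.3] dR [0.001 0.001 0.002] w 42.1
t: 17.1
ee_pos: [586.0, 215.8, 112.6]
orientation: [0.521, 2.485, -0.165]
ft_force: [0.3, -0.0, -0.6]
width: 65.8
tcp above foot, tool axes [  2.9  -0.5 -15.3] F tool [0.1 0.1 0.6] dR [0.001 0.    0.002] w 65.8
t: 17.6
ee_pos: [523.1, 245.3, 214.3]
orientation: [0.52, 2.482, -0.159]
ft_force: [1.3, -0.5, 0.7]
width: 78.6
scene pred [315.7 196. ] obs [316.  196.1] [ 7 11 13  5 30]
top pred [180.4 187.1] obs [180.4 187. ] [  6   6  16  15 105]
[[42 31 30 30 30 30 30 29 23 20 20 17 17 20 21 21 25 35 44 45 45 45 45 45
  45 45]
 [41 28 26 26 27 25 20 13  8 10 14 16 17 17 17 17 18 22 28 38 45 46 46 45
  45 46]
 [31 26 26 27 26 23 10  6  9 15 17 17 18 18 19 18 18 18 21 33 44 45 45 45
  45 45]
 [26 26 26 26 25 16  5  7 13 17 18 18 15 11  9 11 16 18 19 25 36 45 45 44
  44 44]
 [26 26 26 26 23  9  5  9 16 18 19 21 24 18  7  5  9 14 18 20 30 44 45 44
  44 44]
 [26 26 26 25 19  6  5
[... 338 characters left out ...]
 17 18 20 20 16  8  6 10 15 18 20 27 40 46 46
  46 46]
 [27 27 27 27 25 18  6  5 11 16 17 19 18 15 14 15 16 17 18 20 29 43 44 44
  43 44]
 [32 23 21 22 21 18 10  4  6 12 16 17 17 17 17 17 18 18 18 20 27 35 35 34
  34 34]
 [27 23 17 17 17 17 15 12  9  8 10 14 17 17 17 17 18 19 21 23 25 26 26 26
  26 26]
 [29 29 28 29 29 29 29 29 28 22 15 14 14 15 17 19 22 24 30 31 31 30 31 31
  31 31]
 [36 36 36 36 36 36 36 37 37 36 35 35 35 35 36 36 36 37 37 37 37 37 37 37
  38 38]
 [39 39 39 39 39 39 39 39 39 39 39 39 39 39 39 39 39 39 39 39 39 39 39 39
  39 39]]
T [-68.1, -232.1, 36.3] R [0.203, 0.588, 0.648] | tcp [523.1 243.3 210.5] q [ 0.69  0.31  2.   -0.87  0.74  0.17] t 17.8 w 87.0 F [-0.2 -0.4 -0.9]
```

```bash
python3 -c "
from h import *
print(plane('top',(375.7,236.5),30))"; python3 -m jog '{"delta_rot":[[0.03,0.085,0.095],[0.06,0.17,0.19],[0.09,0.26,0.28],[0.12,0.34,0.38],[0.15,0.43,0.47]],"translation":[[-14,-46,2],[-28,-92,4],[-42,-138,8],[-56,-184,12],[-66,-230,20]],"hand":[1,1,1,1,1]}';python3 -c "
from h import *
go([455,-308,120],down(-15))"
```

```text
[ 452.69099096 -309.4375821    30.        ]
t: 18.25
ee_pos: [490.6, 4.5, 232.4]
orientation: [1.308, 2.678, -0.052]
ft_force: [0.6, -1.6, -0.3]
width: 88.1
T [-204.6, -225.1, 138.0] R [0.11, 0.13, 0.922] | tcp [490.6   4.5 232.4] q [ 0.05  0.16  1.99 -0.14  0.87 -0.52] t 18.2 w 88.1 F [ 0.6 -1.6 -0.3]
```

```bash
python3 -m jog '{"delta_rot":[[0.017,0.02,0.14],[0.034,0.04,0.28],[0.05,0.06,0.42],[0.067,0.08,0.56],[0.084,0.1,0.7]],"translation":[[-30,-33,18],[-60,-66,38],[-90,-99,58],[-120,-132,78],[-150,-165,98]],"hand":[1,1,1,1,1]}';python3 -m jog '{"delta_rot":[[0,0,0],[0,0,0]],"translation":[[0,0,0],[0,0,0]],"hand":[1,1]}';python3 -c "
from h import *
go([454,-309,70],down(-15))"
```

```text
t: 18.75
ee_pos: [463.8, -225.1, 151.7]
orientation: [2.241, 2.146, -0.016]
ft_force: [1.0, -0.3, 1.3]
width: 87.5
t: 18.95
ee_pos: [463.7, -223.8, 152.0]
orientation: [2.237, 2.151, -0.017]
ft_force: [-0.1, 0.6, 0.3]
width: 88.1
T [-82.6, -8.1, 84.7] R [0.024, 0.032, 0.223] | tcp [ 463.7 -223.8  152. ] q [-0.46  0.35  1.95 -0.03  0.81 -0.4 ] t 18.9 w 88.1 F [-0.1  0.6  0.3]
```

```bash
python3 -m jog '{"delta_rot":[[0.012,0.016,0.11],[0.024,0.032,0.223],[0.024,0.032,0.223],[0.024,0.032,0.223],[0.024,0.032,0.223]],"translation":[[-40,-4,30],[-82,-8,60],[-82.5,-8,85],[-82.5,-8,85],[-82.5,-8,85]],"hand":[1,1,1,1,1]}';python3 -c "
from h import *
go([454,-309,5],down(-15))"
```

```text
t: 19.45
ee_pos: [455.9, -306.1, 71.7]
orientation: [2.487, 1.918, 0.002]
ft_force: [-0.0, 0.7, -0.1]
width: 88.3
T [-3.3, -1.2, 66.7] R [0.002, -0.0, 0.005] | tcp [ 455.9 -306.1   71.7] q [-0.61  0.53  1.89  0.    0.72 -0.36] t 19.4 w 88.3 F [-0.   0.7 -0.1]
```

```bash
python3 -m jog '{"delta_rot":[[0,0,0],[0,0,0],[0,0,0],[0,0,0],[0,0,0]],"translation":[[-3,-1,10],[-3,-1,35],[-3,-1,55],[-3,-1,62],[-3,-1,62]],"hand":[1,1,1,1,1]}';python3 -m jog '{"delta_rot":[[0,0,0],[0,0,0]],"translation":[[0,0,0],[0,0,0]],"hand":[1,1]}';python3 -c "
from h import *
go([454,-309,5],down(-15))"
```

```text
t: 19.95
ee_pos: [454.6, -309.7, 9.7]
orientation: [2.487, 1.916, 0.002]
ft_force: [0.3, -0.1, -0.0]
width: 87.9
t: 20.15
ee_pos: [455.3, -310.8, 10.9]
orientation: [2.485, 1.913, 0.004]
ft_force: [-0.0, -0.2, 0.3]
width: 87.6
T [1.4, -1.8, 5.9] R [0.005, 0.001, 0.003] | tcp [ 455.3 -310.8   10.9] q [-0.62  0.64  1.89  0.    0.6  -0.36] t 20.1 w 87.6 F [-0.  -0.2  0.3]
```

```bash
python3 -m jog '{"delta_rot":[[0.005,0.001,0.003],[0.005,0.001,0.003],[0.005,0.001,0.003],[0.005,0.001,0.003],[0.005,0.001,0.003]],"translation":[[1.4,-1.5,3],[1.4,-1.5,6],[1.4,-1.5,6],[1.4,-1.5,6],[1.4,-1.5,6]],"hand":[1,1,1,0.5,0]}';python3 -m jog '{"delta_rot":[[0,0,0],[0,0,0],[0,0,0],[0,0,0],[0,0,0]],"translation":[[0,0,0],[0,0,0],[0,0,0],[0,0,0],[0,0,0]],"hand":[-1,-1,-1,-1,-1]}';python3 -c "
from h import *
go([454,-309,5],down(-15))"
```

```text
t: 20.65
ee_pos: [453.5, -308.8, 3.8]
orientation: [-2.491, -1.911, 0.001]
ft_force: [-0.2, 0.4, -0.1]
width: 75.3
t: 21.15
ee_pos: [453.5, -308.7, 3.8]
orientation: [-2.491, -1.911, 0.001]
ft_force: [-0.7, -0.4, -1.1]
width: 38.9
T [-0.1, 0.6, -1.2] R [-0.002, -0.001, -0.0] | tcp [ 453.5 -308.7    3.8] q [-0.62  0.65  1.9  -0.    0.59 -0.36] t 21.1 w 38.9 F [-0.7 -0.4 -1.1]
```

```bash
python3 -m jog '{"delta_rot":[[0,0,0],[0,0,0],[0,0,0],[0,0,0],[0,0,0]],"translation":[[0,0,0],[0,0,-20],[0,0,-60],[0,0,-105],[0,0,-150]],"hand":[-1,-1,-1,-1,-1]}';python3 -c "
from h import *
go([480,-30,225],down(28))"
```

```text
t: 21.65
ee_pos: [453.2, -308.5, 155.0]
orientation: [-2.49, -1.911, 0.001]
ft_force: [0.4, -0.3, -0.9]
width: 39.1
T [276.0, -46.5, -69.6] R [-0.002, -0.002, -0.751] | tcp [ 453.2 -308.5  155. ] q [-0.62  0.4   1.85  0.    0.89 -0.36] t 21.6 w 39.1 F [ 0.4 -0.3 -0.9]
```

```bash
python3 -m jog '{"delta_rot":[[0,0,-0.13],[0,0,-0.26],[0,0,-0.39],[0,0,-0.52],[0,0,-0.65]],"translation":[[42,-7,-13],[85,-14,-25],[128,-21,-40],[170,-28,-52],[212,-36,-65]],"hand":[-1,-1,-1,-1,-1]}';python3 -c "
from h import *
go([500,20,225],down(28))"
```

```text
t: 22.15
ee_pos: [473.6, -93.2, 219.5]
orientation: [-1.744, -2.611, -0.0]
ft_force: [0.5, 0.1, -0.3]
width: 39.0
T [94.5, 67.7, -5.4] R [-0.001, -0.001, -0.096] | tcp [473.6 -93.2 219.5] q [-0.22  0.22  1.94  0.    0.99 -0.61] t 22.1 w 39.0 F [ 0.5  0.1 -0.3]
```

```bash
python3 -m jog '{"delta_rot":[[0,0,-0.03],[0,0,-0.06],[0,0,-0.096],[0,0,-0.096],[0,0,-0.096]],"translation":[[31,22,-2],[62,44,-4],[94,67,-5],[94,67,-5],[94,67,-5]],"hand":[-1,-1,-1,-1,-1]}';python3 -c "
from h import *
go(TIP+50*AX,RA)"
```

```text
t: 22.65
ee_pos: [500.1, 18.2, 223.9]
orientation: [-1.621, -2.689, 0.001]
ft_force: [0.2, 0.2, -0.8]
width: 39.2
T [174.6, 137.1, 33.8] R [-0.205, -0.589, -0.648] | tcp [500.1  18.2 223.9] q [ 0.01  0.24  1.9   0.    1.01 -0.47] t 22.6 w 39.2 F [ 0.2  0.2 -0.8]
```

```bash
python3 -m jog '{"delta_rot":[[-0.03,-0.09,-0.1],[-0.065,-0.19,-0.2],[-0.1,-0.28,-0.3],[-0.13,-0.38,-0.41],[-0.165,-0.48,-0.52]],"translation":[[29,23,4],[58,46,8],[88,69,13],[116,91,18],[146,114,25]],"hand":[-1,-1,-1,-1,-1]}';python3 -c "
from h import *
go(TIP+50*AX,RA)"
```

```text
t: 23.15
ee_pos: [534.1, 200.3, 199.8]
orientation: [0.727, 2.545, -0.141]
ft_force: [0.5, -0.5, -0.5]
width: 39.4
T [17.5, 33.6, 2.7] R [-0.042, -0.108, -0.13] | tcp [534.1 200.3 199.8] q [ 0.57  0.31  1.98 -0.69  0.71  0.05] t 23.1 w 39.4 F [ 0.5 -0.5 -0.5]
```

```bash
python3 -m jog '{"delta_rot":[[-0.02,-0.054,-0.065],[-0.042,-0.108,-0.13],[-0.042,-0.108,-0.13],[-0.042,-0.108,-0.13],[-0.042,-0.108,-0.13]],"translation":[[9,16,1],[19,33,3],[19,33,8],[19,33,12],[19,33,12]],"hand":[-1,-1,-1,-1,-1]}';python3 -m jog '{"delta_rot":[[0,0,0],[0,0,0]],"translation":[[0,0,0],[0,0,0]],"hand":[-1,-1]}';python3 f.py; python3 -c "
from h import *
go(TIP+30*AX+RA.apply([1.5,-.3,0]),RA)"
```

```text
t: 23.65
ee_pos: [541.9, 232.4, 180.3]
orientation: [0.532, 2.488, -0.167]
ft_force: [0.2, 1.0, -0.7]
width: 39.4
t: 23.85
ee_pos: [542.1, 233.3, 181.2]
orientation: [0.531, 2.487, -0.165]
ft_force: [0.6, -0.3, -0.4]
width: 39.0
tcp above foot, tool axes [  2.3  -2.1 -98.7] F tool [-0.3 -0.1  0.7] dR [-0.002 -0.004 -0.004] w 39.0
T [-0.8, 1.8, 10.6] R [-0.002, -0.004, -0.004] | tcp [542.1 233.3 181.2] q [ 0.65  0.37  2.   -0.92  0.68  0.22] t 23.9 w 39.0 F [ 0.6 -0.3 -0.4]
```

Correcting, and measuring the roller's dark blob against the axle in both views.

```bash
python3 -m jog '{"delta_rot":[[-0.002,-0.004,-0.004],[-0.002,-0.004,-0.004],[-0.002,-0.004,-0.004],[-0.002,-0.004,-0.004]],"translation":[[-0.5,1.8,5],[-0.5,1.8,10],[-0.5,1.8,10],[-0.5,1.8,10]],"hand":[-1,-1,-1,-1]}';python3 f.py
python3 - <<'E'
from h import *
o=get_obs();p=np.array(o['ee_pos']);r=R.from_rotvec(o['orientation'])
t=np.linspace(0,2*np.pi,40);out=[]
for n in("scene","top"):
    im=optics.get_image(n)[:,:,::-1];x,y=proj(n,p).round().astype(int);w=18;s=400/(2*w)
    c=cv2.resize(im[y-w:y+w,x-w:x+w],(400,400),interpolation=cv2.INTER_CUBIC)
    P=lambda X:tuple(int(v) for v in (proj(n,X)-[x-w,y-w]+.5)*s)
    # where the roller's top-face and bottom rims would be if it were exactly on the axle line
    along=RA.inv().apply(p-TIP)[2]
    for zz,col in((-26.2,(0,255,0)),(3.8,(255,255,0))):
        for a in t: cv2.circle(c,P(TIP+RA.apply([20*np.cos(a),20*np.sin(a),along+zz])),1,col,-1)
    for a in t[::2]: cv2.circle(c,P(TIP+RA.apply([9.2*np.cos(a),9.2*np.sin(a),along-26.2])),1,(0,0,255),-1)
    out.append(c)
cv2.imwrite('pics/r.png',np.hstack(out))
E
```

```text
t: 24.25
ee_pos: [547.8, 233.2, 172.4]
orientation: [0.521, 2.486, -0.166]
ft_force: [0.5, -0.2, -1.2]
width: 39.0
tcp above foot, tool axes [  3.    0.1 -88.4] F tool [ 0.2 -0.   1.3] dR [-0.    -0.001  0.002] w 39.0
```

View pics/r.png

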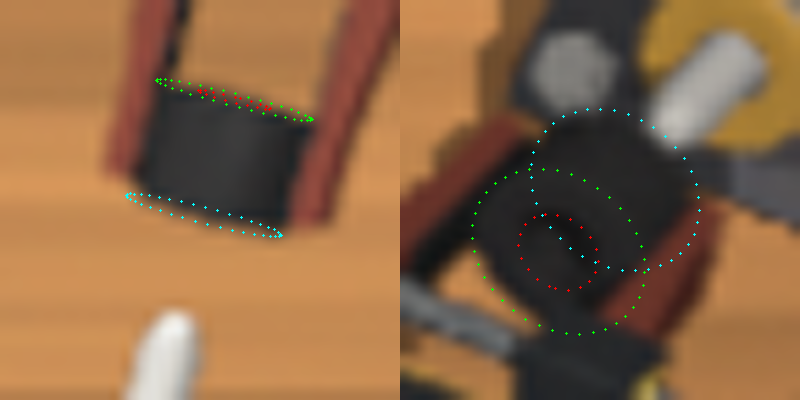

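The left crop shows the roller straight but about 1 mm to the right of the on-axle outline; the bottom rim starts at 137 where 127 was predicted. The right crop has the bore at about (550,240) against (558,252), within the bias already seen with the washer. I'll shift −1 in tool y, then descend gently.

```bash
python3 -m jog '{"delta_rot":[[0,0,0],[0,0,0],[0,0,0],[0,0,0],[0,0,0]],"translation":[[0.3,-1,6],[0.3,-1,13],[0.3,-1,20],[0.3,-1,26],[0.3,-1,29]],"hand":[-1,-1,-1,-1,-1]}';python3 f.py;  python3 -m jog '{"delta_rot":[[0,0,0],[0,0,0],[0,0,0],[0,0,0],[0,0,0]],"translation":[[0,0,2],[0,0,4],[0,0,6],[0,0,8],[0,0,9]],"hand":[-1,-1,-1,-1,-1]}';python3 f.py
```

```text
t: 24.85
ee_pos: [562.6, 225.5, 147.9]
orientation: [0.521, 2.486, -0.166]
ft_force: [-0.1, 0.8, -0.2]
width: 39.2
tcp above foot, tool axes [  3.4  -1.1 -58.8] F tool [ 0.5  0.7 -0. ] dR [-0.001 -0.001  0.002] w 39.2
t: 25.35
ee_pos: [567.3, 223.8, 141.4]
orientation: [0.521, 2.485, -0.165]
ft_force: [-0.2, 0.1, -0.2]
width: 39.2
tcp above foot, tool axes [  3.1  -0.7 -50.6] F tool [ 0.3 -0.   0. ] dR [ 0.    -0.     0.002] w 39.2
```

```bash
python3 -m jog '{"delta_rot":[[0,0,0],[0,0,0],[0,0,0],[0,0,0],[0,0,0]],"translation":[[0,0,4],[0,0,8],[0,0,12],[0,0,17],[0,0,20]],"hand":[-1,-1,-1,-1,-1]}';python3 f.py;  python3 -m jog '{"delta_rot":[[0,0,0],[0,0,0],[0,0,0],[0,0,0]],"translation":[[0,0,1],[0,0,2],[0,0,3],[0,0,3]],"hand":[-1,-1,-1,-1]}';python3 f.py
```

```text
t: 25.85
ee_pos: [577.9, 219.0, 124.6]
orientation: [0.521, 2.485, -0.166]
ft_force: [0.3, -0.3, 0.0]
width: 38.5
tcp above foot, tool axes [  3.2  -0.8 -30.1] F tool [-0.4 -0.2  0.2] dR [ 0.    -0.     0.002] w 38.5
t: 26.25
ee_pos: [579.2, 218.5, 122.5]
orientation: [0.521, 2.485, -0.165]
ft_force: [0.9, 0.6, -1.0]
width: 38.9
tcp above foot, tool axes [  3.2  -0.7 -27.6] F tool [0.1 0.9 1.2] dR [ 0.    -0.     0.002] w 38.9
```

```bash
python3 -m jog '{"delta_rot":[[0,0,0],[0,0,0],[0,0,0],[0,0,0],[0,0,0]],"translation":[[0,0,1],[0,0,2],[0,0,2.7],[0,0,3.4],[0,0,3.4]],"hand":[-1,-1,-1,-1,-1]}';python3 f.py;  python3 -m jog '{"delta_rot":[[0,0,0],[0,0,0]],"translation":[[0,0,0.5],[0,0,0.5]],"hand":[-1,-1]}';python3 f.py
```

```text
t: 26.75
ee_pos: [581.0, 217.7, 119.7]
orientation: [0.521, 2.485, -0.165]
ft_force: [0.5, -0.5, -1.1]
width: 39.2
tcp above foot, tool axes [  3.2  -0.7 -24.2] F tool [ 0.1 -0.3  1.3] dR [ 0.    -0.     0.002] w 39.2
t: 26.95
ee_pos: [581.2, 217.6, 119.6]
orientation: [0.521, 2.485, -0.165]
ft_force: [-3.4, 0.6, 2.8]
width: 38.9
tcp above foot, tool axes [  3.1  -0.7 -24. ] F tool [ 1.1 -0.8 -4.2] dR [ 0.    -0.     0.002] w 38.9
```

```bash
python3 -m jog '{"delta_rot":[[0,0,0],[0,0,0]],"translation":[[0,0,0.3],[0,0,0.3]],"hand":[-1,-1]}';python3 f.py; python3 -m jog '{"delta_rot":[[0,0,0],[0,0,0],[0,0,0],[0,0,0],[0,0,0]],"translation":[[0,0,0],[0,0,0],[0,0,0],[0,0,0],[0,0,0]],"hand":[0,0.3,0.5,0.5,0.5]}';python3 f.py;python3 -m jog '{"delta_rot":[[0,0,0],[0,0,0],[0,0,0],[0,0,0],[0,0,0]],"translation":[[0,0,-15],[0,0,-50],[0,0,-90],[0,0,-130],[0,0,-150]],"hand":[0.5,0.5,0.5,1,1]}';python3 -m jog '{"delta_rot":[[0,0,0],[0,0,0],[0,0,0]],"translation":[[0,0,0],[0,0,0],[0,0,0]],"hand":[1,1,1]}'
python3 -c "
from h import *
a=optics.get_image('scene')[:,:,::-1];b=optics.get_image('top')[:,:,::-1]
f=lambda i,x,y:cv2.resize(i[y-32:y+32,x-32:x+32],(400,400),interpolation=cv2.INTER_CUBIC)
print([(n,((proj(n,FOOT+50*AX)-[x-32,y-32]+.5)*6.25+[k,0]).round(),((proj(n,FOOT+20*AX)-[x-32,y-32]+.5)*6.25+[k,0]).round()) for n,x,y,k in(('scene',316,190,0),('top',184,185,400))])
cv2.imwrite('pics/end.png',np.hstack([f(a,316,190),f(b,184,185)]))"
```

```text
t: 27.15
ee_pos: [581.2, 217.7, 119.6]
orientation: [0.521, 2.485, -0.165]
ft_force: [-5.9, 0.7, 7.9]
width: 39.0
tcp above foot, tool axes [  3.2  -0.7 -24. ] F tool [ 0.2 -1.8 -9.7] dR [0.001 0.    0.002] w 39.0
t: 27.65
ee_pos: [581.5, 217.4, 119.0]
orientation: [0.521, 2.485, -0.165]
ft_force: [-0.3, -0.1, -0.4]
width: 65.8
tcp above foot, tool axes [  3.2  -0.8 -23.4] F tool [ 0.4 -0.2  0.1] dR [ 0.    -0.     0.002] w 65.8
t: 28.15
ee_pos: [502.1, 253.2, 244.5]
orientation: [0.521, 2.484, -0.162]
ft_force: [0.1, 0.0, 0.8]
width: 78.2
t: 28.45
ee_pos: [502.7, 251.5, 240.7]
orientation: [0.521, 2.486, -0.168]
ft_force: [0.1, -0.1, 0.0]
width: 87.7
[('scene', array([220., 170.]), array([203., 234.])), ('top', array([549., 250.]), array([578., 219.]))]
```

View pics/end.png

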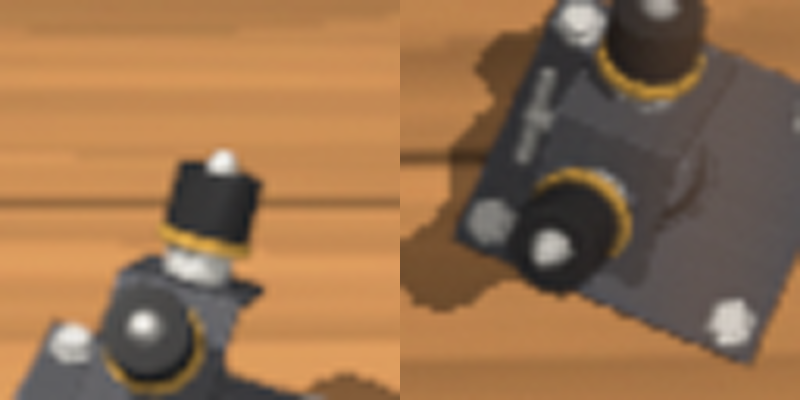

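The stack matches its neighbour: roller flat on the washer, washer on the spacer, and the nose standing out at (222,160) in the left crop and (550,246) in the right. Handing in.

```bash
python3 -c "
from h import *
print(ctrl.close_job())"
```

```text
the job is handed in; nothing more can be done
None
```

The bare axle is built up like its neighbour: spacer, then washer, then roller, each slid down until it met the part below. I handed the job in at about 28.5 s of the 72 s allowed, with the gripper open and well clear. I never moved to the jacks, block or jar, but I did not check them again at the end.

- **Seating:** every part stopped within about 0.5 mm of its expected home height:

| Part | TCP height above foot: measured (expected) | Axial force at contact |
|---|---|---|
| Spacer | 4.9 mm (4.5) | 7 N |
| Washer | 15.8 mm (15.8) | 13 N |
| Roller | 24.0 mm (23.8) | 10 N |

- **Roller:** I kept hold of it until it was pressed onto the washer. I let go only then, and it did not drop.
- **Last pictures:** both cameras show the stack flush and flat, with the axle's nose standing out. The washer's position matched the prediction to 0.3 pixel in both views.
- **What went wrong or disagreed:** while threading the spacer I first corrected in the wrong direction, because I had the sign of tool x reversed. That put about 8–11 N of side force on the axle nose before I backed it out. The top camera also read about 1–3 mm off from where the parts actually centred across the axle, and I allowed for that with the washer and roller.

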